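# Fit the stirring rod from the tilt-out bin into the mixing stand

## Task

Tilt the blue bin fully forward, draw the red-headed stirring rod out of it and thread the rod, point down, through the upper and then the lower guide arm of the mixing stand until its head rests flush on the upper arm. Finish with the bin fully shut again; leave the other two rods in it, and do not disturb the beaker or the jar.

Things in the scene. Friction and masses are not known exactly. Their poses are not given: they have to be found in the camera images.
- cabinet: Open-fronted shell (grey sides, clear acrylic roof and back) fixed to the bench, 130 deep (x) x 250 wide (y) x 215 mm high. Origin: centre of its underside; its -x is the open front (roughly towards the robot), front plane at x = -65 mm. The 12 mm roof starts 15 mm behind that plane, underside 203 mm above the bench: no rod can be lifted out while the bin is shut.
- bin (a joint): Angle of the blue tilt-out bin, rad: 0 shut, grows as its top tilts forward (cabinet's -x) about its bottom front edge; end stop 0.42 (24 degrees). Stiff hinge (friction 0.3 N m, 2 to 6 N at the knob): it stays where it is left. 228 wide, 64 deep, front panel 100 mm high, other walls 84 mm. Inside, two shelves, each with three 15 mm square wells that hold rods upright.
- bin_pivot (a point): Middle of the hinge line (bottom front edge of the bin), 15 mm above the bench in the cabinet's front plane; does not move with the bin. Axes as the cabinet; the hinge runs along y. Seen from here with the bin shut, the wells are at x = 34 mm, y = -75, 0 and 75 mm; the shelves' tops at z = 36 and 80 mm, bin floor at 9 mm.
- bin_knob (a point): Centre of the black ball knob, diameter 26 mm, mid-width on the bin's front panel, 40 mm ahead of the panel's face on a 10 mm stem; with the bin shut it is 85 mm above the hinge line. Moves and turns with the bin (own z up along the panel, -x out of it).
- red_rod_mid (a point): Stirring rod to fit: middle of its 156 mm length, own z along the rod to the red head. Steel shaft diameter 10, 110 mm long (lowest 4 mm tapered to 7); round red head diameter 18, 46 mm long, z = +32 to +78 mm from here, good grip at z = +58. About 80 g. Loose in one of the three wells (which one varies), leaning a few degrees; must be drawn out along its length.
- red_rod_tip (a point): Lower end of the red rod's shaft, 78 mm below red_rod_mid along the rod; same axes. It starts on the bin floor, so about 75 mm of the rod is in the wells.
- red_rod_collar (a point): Underside of the red head on the rod's axis, 32 mm above red_rod_mid; rests on the upper guide arm when the rod is home.
- green_rod_mid (a point): Middle of a like rod with a green head, in another well 75 or 150 mm away; stays there.
- yellow_rod_mid (a point): Middle of a like rod with a yellow head, in the remaining well; stays there.
- upper_hole (a point): Centre of the top mouth of the hole in the upper guide arm of the mixing stand, 150 mm above the bench. Through hole, diameter 14 with 2 mm chamfer, in a 36 x 36 x 12 mm aluminium plate. z up; +x points to the stand's post (diameter 18, axis 72 mm away, top 158 mm above the bench). The stand is fixed; a 38 mm high steel cup is fixed on its base under the holes.
- lower_hole (a point): Top mouth of the equal hole in the lower guide arm, 60 mm straight below upper_hole (90 mm above the bench). The rod has 2 mm of play all round in each hole; held slightly askew or off-centre it lands on an edge and has to be shifted by feel.
- beaker: Empty glass beaker, diameter 72, 90 mm high, loose on the bench; origin at the centre of its underside. Leave alone.
- jar: Closed amber jar with a brass cap, diameter 64, 75 mm high, loose on the bench; origin at the centre of its underside. Leave alone.
There are look-alikes about, which are no part of the job. There is more than one size of the part that bears upper_hole; the job needs the largest.

How it is judged (in metres and radians):
On the way, in this order (a step that is already met when the one before it is completed fails the run):
1. the bin is tilted fully forward (joint over 0.36 rad) (value of joint bin above 0.36 rad), for 0.2 s.
2. the red rod is drawn out of the bin and raised above the stand's upper arm, point down (tip above 140 mm, axis within 20 degrees of vertical) (height (world z) of red_rod_tip above 0.14 m and angle between red_rod_mid's own z axis and vertical below 0.35 rad), for 0.1 s.
3. the rod's point has passed the upper arm's hole (horizontal distance between red_rod_tip and upper_hole below 0.008 m and height (world z) of red_rod_tip below 0.136 m), for 0.05 s.
4. the rod is through both holes with its head flush on the upper arm (z of red_rod_collar in the frame of upper_hole below 0.004 m and horizontal distance between red_rod_collar and upper_hole below 0.006 m and horizontal distance between red_rod_tip and lower_hole below 0.01 m), for 0.2 s.
At the end, for the whole second after the job is handed in: The red rod hangs at rest through both guide holes, upright within 7 degrees, its head's underside within 4 mm of the upper arm and 6 mm of the hole's centre; the bin is shut (below 0.06 rad), the green and yellow rods within 25 mm of where they stood (all of step 4 and angle between red_rod_mid's own z axis and vertical below 0.12 rad and linear speed of red_rod below 0.02 m/s and value of joint bin below 0.06 rad and distance of each of green_rod_mid, yellow_rod_mid from where it was at the start of the episode below 0.025 m); the robot touches nothing.
It fails at once if the green rod is drawn up out of its well (z of green_rod_mid in the frame of bin_knob above 0.045 m).
It fails at once if the yellow rod is drawn up out of its well (z of yellow_rod_mid in the frame of bin_knob above 0.045 m).
It fails at once if the beaker is shifted by more than 20 mm or tipped (distance of beaker from where it was at the start of the episode above 0.02 m or angle between beaker's own z axis and vertical above 0.3 rad).
It fails at once if the jar is shifted by more than 20 mm or tipped (distance of jar from where it was at the start of the episode above 0.02 m or angle between jar's own z axis and vertical above 0.3 rad).
It also fails if it takes over 67 s, if anything falls off the work surface, if the arm or the gripper's body presses on something with over 40 N, if the wrist force passes 120 N, or if a joint passes its speed limit or range.

## Robot

A 7-joint arm with a two-finger parallel gripper is mounted at the origin on the work surface. World frame = base frame: x ahead of the robot, y to its left, z up, the work surface at z = 0. Lengths are in m, angles in degrees, forces in N, time in s.
With the tool pointing down it reaches from about 0.425 to 1.025 m from the base axis. Payload 9.4 kg.
Tool frame: the origin (TCP) lies at the very end of the fingers, on their centre line; the grasp point (between the pads) lies 19 mm behind it; z points along the fingers, y is the direction in which the jaws open and shut (so a half turn about z gives the same grasp; the last joint's range is limited). The gripper opens to 93 mm and grips with 3 to 60 N. Pads are 15 mm wide; open, the fingers measure 128 mm over their backs; the gripper's body (75 mm by 188 mm) begins 65 mm behind the grasp point.
Start: joints at [-4.395, 34.337, -0.143, 91.639, 0.103, 54.024, -4.572], TCP at [0.725, -0, 0.219] pointing down, gripper open.
Joint ranges: [-147.43, 147.43], [-19.82, 112.94], [-74.19, 73.91], [6.32, 146.72], [-59.91, 239.91], [6.04, 106.73], [-150.56, 150.56]. Speed limits (degrees/s): [127.2, 127.2, 172.46, 172.46, 180, 180, 180].

## Interface

Orientations are given as a 3x3 rotation matrix whose columns are the frame's x, y, z axes.
In Python, from bench import * gives the robot as it stands.
- The arm moves only by the tool move_arm, never from a script. Its argument "deltas" is a list that holds one entry, the list of rows, each a list of 5 numbers: the opening, from 0 (shut) to 1 (fully open), then the shift along the tool's x, y, z in cm, then the turn about the tool's z in rad. A call has exactly 10 rows; each row is the pose to reach, as a shift and turn from the pose measured when the call began, along the tool's axes at that moment; what a row does not reach only later rows make up. A row lasts 1/8 s, in which the tool goes at most 62.5 mm and 10.7 degrees, less where a joint would pass 70% of its speed; a pose out of reach is approached as far as the arm can. A call with a gripper value outside its range is refused whole. The fingers move at their own pace and stop on an object; "grip_force" is the grip in N (left out, the last holds). Time passes only in rows, so rows that repeat a pose let the fingers close, or fill a call up. It gives the time, the measured TCP pose, the force and the opening at its end, in the units of the state.
- get_state(): the state, without advancing time (a new reading comes with each control period).
- get_image(name): name is "scene" or "side" or "wrist"; returns (picture, depth): 420x560x3 uint8, blue, green, red; 420x560 float32, m along the optical axis (not along the pixel's ray), 0 where there is no reading.
- get_calibration(name): a dict with "mtx" (3x3 intrinsics, pixels), "cam_to_world" (4x4, takes a point from camera to world coordinates). Camera axes: x right, y up, looking along -z (the intrinsics and any distortion apply to the point x, -y, -z); pixel columns grow to the right and rows downward; lengths in m; the calibration is good to about 2 mm. The wrist camera is an equidistant fisheye: a pixel r from the principal point sees the ray r / f radians off the axis. A picture is of the moment at which its call begins: read the wrist's pose just before it. get_calibration takes no time and is no camera call; for the wrist camera it gives the pose at the moment of the call.
- finish_job(): hands the job in, once; it reports no verdict.
The state is a dict: "time_s": time; "joint_pos": joint angles; "joint_vel": joint speeds; "effort": joint torques, N m; "ee_pos": TCP position; "tcp_rot": TCP orientation; "ft_force": force on the tool from outside, world axes, zero at the start; "ft_torque": the same for the moment, N m; "grip_width": opening from 0.0 (shut) to 1.0 (fully open).
Only numpy, scipy, OpenCV 4.12 (cv2) and the standard library are available. Lean on these libraries where they do the work, as an engineer would, in place of code of your own. Each camera call takes 0.05 s, during which the arm holds its last target.

## Working session

There is one attempt and no reset: what is moved stays moved. The work goes in short steps, Python scripts to look and compute and a tool call to move; the robot and the scene stay as the last step left them, time stands still between calls to the robot, and variables do not carry over. Pictures are saved under pics/ and viewed, and the job is handed in when it is done.

Besides the shell and the picture viewer there is one more tool, called after "Emit:" in YAML: its name, and indented under it one key for each argument. move_arm: Moves the arm, as the interface text tells. Its arguments: {"type":"object","properties":{"deltas":{"type":"array"},"grip_force":{"type":"number"}},"required":["deltas"]}

```bash
ls; mkdir -p pics; cat > h.py <<'E'
from bench import *
import numpy as np, cv2
def snap(n,f):
    c=get_calibration(n); p,d=get_image(n); cv2.imwrite('pics/'+f+'.png',p); np.savez('pics/'+f+'.npz',p=p,d=d,K=c['mtx'],T=c['cam_to_world']); return p,d,c
E
python3 - <<'E'
from h import *
for n in ['scene','side','wrist']:
    p,d,c=snap(n,n+'0'); print(n,c)
print(get_state())
E
```

```text
pics
scene {'mtx': array([[542.91464098,   0.        , 279.67479265],
       [  0.        , 542.91464098, 213.49447075],
       [  0.        ,   0.        ,   1.        ]]), 'cam_to_world': array([[-0.98563263, -0.10827987,  0.12962941,  0.71194697],
       [ 0.1687896 , -0.65959192,  0.73242649,  0.9965494 ],
       [ 0.00619547,  0.74378355,  0.66839184,  1.04770153],
       [ 0.        ,  0.        ,  0.        ,  1.        ]])}
side {'mtx': array([[434.02643932,   0.        , 279.38650665],
       [  0.        , 434.02643932, 211.26036076],
       [  0.        ,   0.        ,   1.        ]]), 'cam_to_world': array([[-0.74016298,  0.3582361 , -0.56905681, -0.0432165 ],
       [-0.672391  , -0.40312043,  0.62079326,  0.66707741],
       [-0.00700787,  0.84211687,  0.53924955,  0.68335577],
       [ 0.        ,  0.        ,  0.        ,  1.        ]])}
wrist {'mtx': array([[325.1922621 ,   0.        , 282.5565424 ],
       [  0.        , 325.1922621 , 208.49708846],
       [  0.        ,   0.        ,   1.        ]]), 'cam_to_world': array([[ 9.99999516e-01, -3.23987453e-04,  9.2890
[... 412 characters left out ...]
6, -4.57185374]), 'joint_vel': array([ 0.03648364, -0.21799815,  0.0040011 , -0.22261379,  0.03420769,
       -0.0188515 , -0.04115886]), 'effort': array([ 4.23705205e-03, -7.65584278e+01,  1.49971146e+00, -2.52563953e+01,
       -5.22377843e-02,  1.48844108e-02,  9.41959070e-05]), 'ee_pos': array([ 7.24636939e-01, -2.97167849e-05,  2.17978146e-01]), 'tcp_rot': array([[-7.38051105e-05,  9.99999333e-01, -1.15261272e-03],
       [ 9.99999987e-01,  7.36368765e-05, -1.46000630e-04],
       [-1.45915658e-04, -1.15262348e-03, -9.99999325e-01]]), 'ft_force': array([-0.1262063 ,  0.63137361, -0.48408181]), 'ft_torque': array([ 0.00967783, -0.00508271, -0.00750908]), 'grip_width': 1.0023733315570753}
```

View pics/scene0.png

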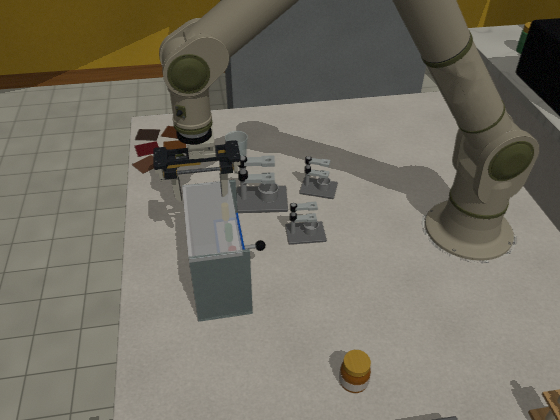

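View pics/side0.png

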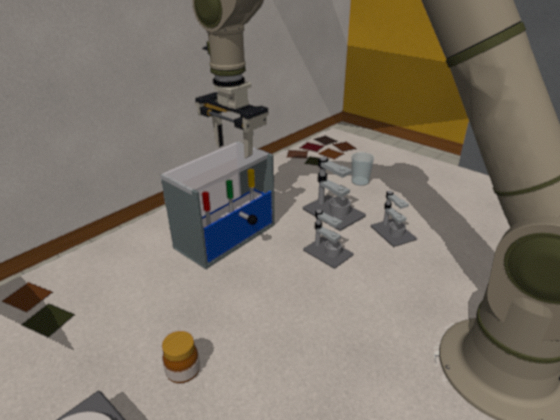

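View pics/wrist0.png

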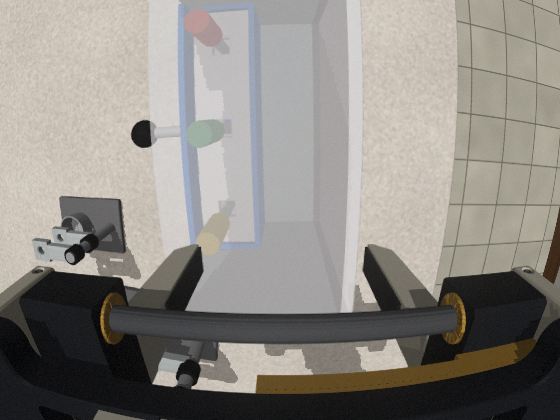

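```bash
cat >> h.py <<'E'
def load(f):
    z=np.load('pics/'+f+'.npz'); return z['p'],z['d'],z['K'],z['T']
def ray(f,u,v,fish=None):
    p,d,K,T=load(f)
    fish = f.startswith('wrist') if fish is None else fish
    a=np.array([(u-K[0,2])/K[0,0],(v-K[1,2])/K[1,1]])
    if fish:
        r=np.hypot(*a); s=np.sin(r)/max(r,1e-9); q=np.array([a[0]*s,-a[1]*s,-np.cos(r)])
    else: q=np.array([a[0],-a[1],-1.])
    return T[:3,3],T[:3,:3]@q/np.linalg.norm(q)
def plane(f,u,v,z):
    o,r=ray(f,u,v); return o+r*(z-o[2])/r[2]
def tri(obs):
    A=np.zeros((3,3));b=np.zeros(3)
    R=[ray(*x) for x in obs]
    for o,r in R:
        P=np.eye(3)-np.outer(r,r);A+=P;b+=P@o
    X=np.linalg.solve(A,b)
    return X,[np.linalg.norm((np.eye(3)-np.outer(r,r))@(X-o))*1000 for o,r in R]
def dpt(f,u,v):
    p,d,K,T=load(f); o,r=ray(f,u,v); zc=-(T[:3,:3].T@r)[2]; return o+r*d[int(round(v)),int(round(u))]/zc
def proj(f,X):
    p,d,K,T=load(f); q=T[:3,:3].T@(np.asarray(X)-T[:3,3]); 
    if f.startswith('wrist'):
        r=np.hypot(q[0],q[1]);t=np.arctan2(r,-q[2]);return K[0,2]+K[0,0]*t*q[0]/r,K[1,2]-K[1,1]*t*q[1]/r
    return K[0,2]+K[0,0]*q[0]/-q[2],K[1,2]+K[1,1]*q[1]/q[2]
def crop(f,u0,v0,u1,v1,s,out):
    p=load(f)[0][v0:v1,u0:u1]; cv2.imwrite('pics/'+out+'.png',cv2.resize(p,None,fx=s,fy=s,interpolation=cv2.INTER_CUBIC))
E
python3 - <<'E'
from h import *
crop('scene0',170,120,340,330,2.8,'c_scene')
crop('side0',160,140,420,270,3,'c_side')
crop('wrist0',20,0,380,290,2,'c_wrist')
E
```

```text
(no output)
```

View pics/c_scene.png

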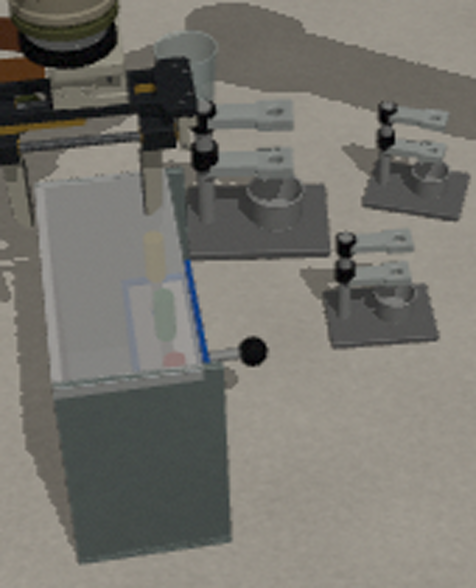

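View pics/c_side.png

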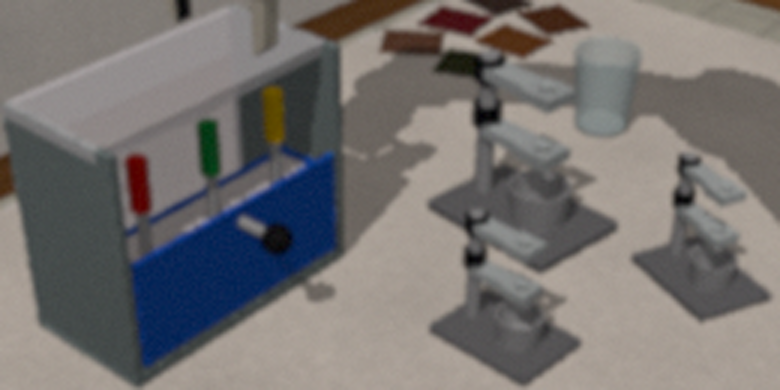

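View pics/c_wrist.png

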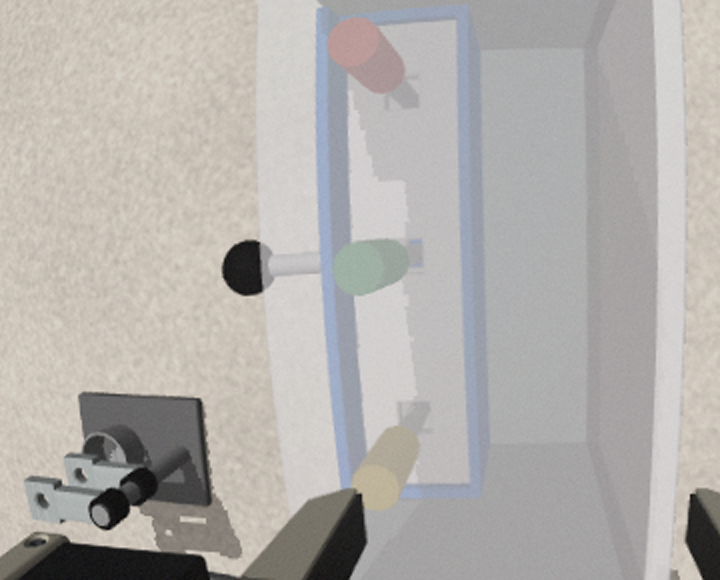

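```bash
python3 - <<'E'
from h import *
np.set_printoptions(precision=4,suppress=True)
print('knob',tri([('scene0',260.4,245),('side0',252.3,219.7),('wrist0',143,134)]))
print('uh',tri([('scene0',268.2,160),('side0',342.7,169.3)]), dpt('scene0',266,161),dpt('side0',341,169))
# color masks for depth
for f in ['scene0','side0','wrist0']:
    p,d,K,T=load(f); h=cv2.cvtColor(p,cv2.COLOR_BGR2HSV)
    for nm,lo,hi in [('red',(0,130,50),(6,255,255)),('blue',(105,130,40),(130,255,255)),('green',(45,100,30),(85,255,255)),('yel',(20,130,60),(32,255,255)),('black',(0,0,0),(180,255,28))]:
        m=cv2.inRange(h,np.array(lo),np.array(hi)); n,l,s,c=cv2.connectedComponentsWithStats(m)
        for i in range(1,n):
            if s[i,4]>25: print(f,nm,s[i],c[i], dpt(f,*c[i]))
# roof front edge corners etc in scene/side
for f,u,v in [('scene0',170+37/2.8,120+183/2.8),('scene0',170+178/2.8,120+170/2.8),('scene0',170+55/2.8,120+388/2.8),('scene0',170+205/2.8,120+380/2.8),('side0',160+100/3,140+160/3),('side0',160+340/3,140+50/3),('side0',160+7/3,140+105/3)]:
    print(f,plane(f,u,v,.215))
E
```

```text
knob (array([0.5958, 0.0667, 0.1005]), [np.float64(1.8855750867830625), np.float64(0.6495163234283235), np.float64(1.4474255533972973)])
uh (array([ 0.5317, -0.2114,  0.1507]), [np.float64(0.5986500726514988), np.float64(0.5986500726514219)]) [ 0.5389 -0.2048  0.1523] [ 0.542  -0.2192  0.1458]
scene0 blue [236 213   9  36  68] [239.7353 230.8529] [0.6398 0.0231 0.1162]
scene0 green [517  31  11  22  94] [521.6277  41.8191] [-0.6419 -0.9469  0.0815]
scene0 yel [    0     0   220    75 12425] [88.181  32.0974] [ 1.3417 -2.5094 -0.414 ]
scene0 yel [ 457    0  103   33 2372] [507.1556  11.586 ] [-1.3841 -2.265  -0.3518]
scene0 yel [167 162  33   7  83] [182.4337 164.7711] [0.7562 0.0178 0.3299]
scene0 yel [343 350  28  27 583] [356.5523 362.8473] [0.4459 0.4108 0.0785]
scene0 black [ 516   19   44   97 2884] [542.3804  60.8953] [-0.5287 -0.632   0.1589]
scene0 black [177 128  34  16 218] [194.1606 138.2202] [0.724  0.0304 0.4044]
scene0 black [216 143  12   8  38] [220.8947 147.1316] [ 0.6679 -0.0159  0.3436]
scene0 black [167 148  21  12 113] [176.5398 151.9646] [ 0.7666 -0.0158  0.3417
[... 2642 characters left out ...]
.0265 0.3265]
wrist0 black [176 360  24  26 312] [189.3462 369.6827] [ 0.6128 -0.2074  0.1042]
wrist0 black [ 18 390  12  10  35] [ 23.0857 394.2286] [0.6585 0.018  0.3445]
wrist0 black [536 391  11  12  43] [540.7674 396.1163] [0.7925 0.0183 0.345 ]
wrist0 black [492 401   7  11  27] [495.1111 406.4815] [0.7759 0.0201 0.3446]
wrist0 black [454 411  20   9  53] [464.1321 415.717 ] [0.7663 0.0208 0.3453]
wrist0 black [542 414  14   6  30] [548.8667 416.8667] [0.8051 0.0041 0.345 ]
scene0 [ 0.7646 -0.0548  0.215 ]
scene0 [ 0.6419 -0.0531  0.215 ]
scene0 [0.7607 0.1929 0.215 ]
scene0 [0.6489 0.203  0.215 ]
side0 [0.637  0.1977 0.215 ]
side0 [ 0.6319 -0.0487  0.215 ]
side0 [0.7577 0.1926 0.215 ]
```

The scene, side and wrist pictures show the cabinet with rods red, green, yellow from +y to -y (side heads at 206,201; 229,189; 251,178). The knob is at scene (260,245) and side (252,220). Three stands could be the one meant, at scene (262,185), (318,180) and (305,225). The first has the largest base and arms and fits: its upper hole triangulates at z = 0.151, as described. The enlarged crop confirms it. I'll go above the knob with the jaws turned along y.

Emit:
move_arm:
  deltas:
    - [[0.8,0,0,-3,0],[0.5,0,-3,-4,-0.175],[0.2,1,-6,-4,-0.35],[0,3,-9,-3,-0.525],[0,5,-12,-1,-0.7],[0,6.7,-14,1,-0.875],[0,6.7,-14,3,-1.05],[0,6.7,-14,4,-1.225],[0,6.7,-14,5,-1.4],[0,6.7,-14,6,-1.57]]

```text
time_s: 1.4
ee_pos: [0.5845, 0.0669, 0.1576]
tcp_rot: [[-1.0, -0.005, -0.002], [-0.005, 1.0, -0.0], [0.002, -0.0, -1.0]]
ft_force: [0.6, 0.1, -0.6]
grip_width: 0.014
```

```bash
python3 - <<'E'
from h import *
np.set_printoptions(precision=4,suppress=True)
s=get_state(); print(s['time_s'],s['ee_pos'],s['tcp_rot'],s['joint_pos'],s['grip_width'],s['ft_force'])
snap('wrist','wrist1')
print(proj('wrist1',(.597,.067,.1)),proj('wrist1',(.532,-.211,.15)))
E
```

```text
1.4 [0.5845 0.0669 0.1576] [[-1.     -0.0048 -0.0015]
 [-0.0048  1.     -0.0002]
 [ 0.0015 -0.0002 -1.    ]] [  4.5016  31.0353 -24.0398 112.0862  18.7446  40.7495  59.425 ] 0.013922255124053253 [ 0.5874  0.0558 -0.6303]
(np.float64(282.0446645545458), np.float64(239.8820715019856)) (np.float64(-45.95143697727468), np.float64(177.59746429436845))
```

View pics/wrist1.png

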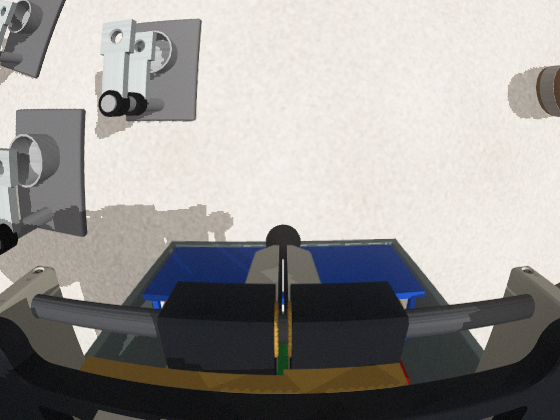

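Emit:
move_arm:
  deltas:
    - [[0,-0.6,0,2.5,0],[0,-0.6,0,4.0,0],[0,-0.6,0,4.5,0],[0,-0.5,0,4.8,0],[0,-0.1,0,5.0,0],[0,0.2,0,5.2,0],[0,0.6,0,5.5,0],[0,0.95,0,5.7,0],[0,0.95,0,5.7,0],[0,0.95,0,5.7,0]]

```text
time_s: 2.7
ee_pos: [0.5699, 0.066, 0.1014]
tcp_rot: [[-1.0, -0.012, -0.009], [-0.012, 1.0, -0.004], [0.009, -0.004, -1.0]]
ft_force: [-18.2, -1.2, 34.2]
grip_width: 0.001
```

```bash
python3 - <<'E'
from h import *
snap('side','side2');crop('side2',130,100,350,265,3.6,'c_side2')
E
```

```text
(no output)
```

View pics/c_side2.png

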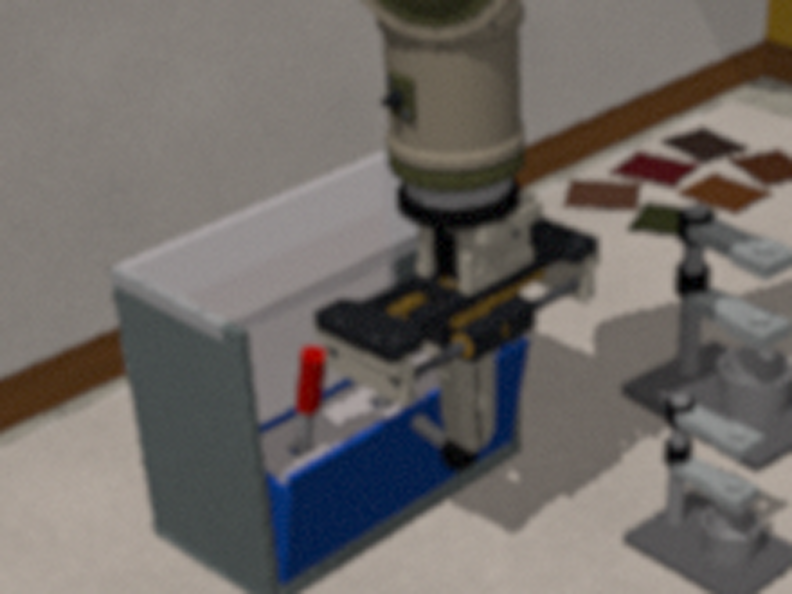

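Emit:
move_arm:
  deltas:
    - [[0,-0.6,0,-0.5,0],[0,-0.9,0,-0.4,0],[0,-0.8,0,0.05,0],[0,-0.5,0,0.3,0],[0,-0.2,0,0.65,0],[0,0.1,0,0.95,0],[0,0.3,0,1.1,0],[0,0.5,0,1.3,0],[0,0.5,0,1.3,0],[0,0.5,0,1.3,0]]

```text
time_s: 4.0
ee_pos: [0.5658, 0.0661, 0.0918]
tcp_rot: [[-1.0, -0.012, -0.004], [-0.012, 1.0, -0.005], [0.004, -0.004, -1.0]]
ft_force: [-12.6, -4.3, 46.1]
grip_width: 0.002
```

```bash
python3 - <<'E'
from h import *
snap('side','side3');crop('side3',130,100,350,265,3.6,'c_side3')
E
```

```text
(no output)
```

View pics/c_side3.png

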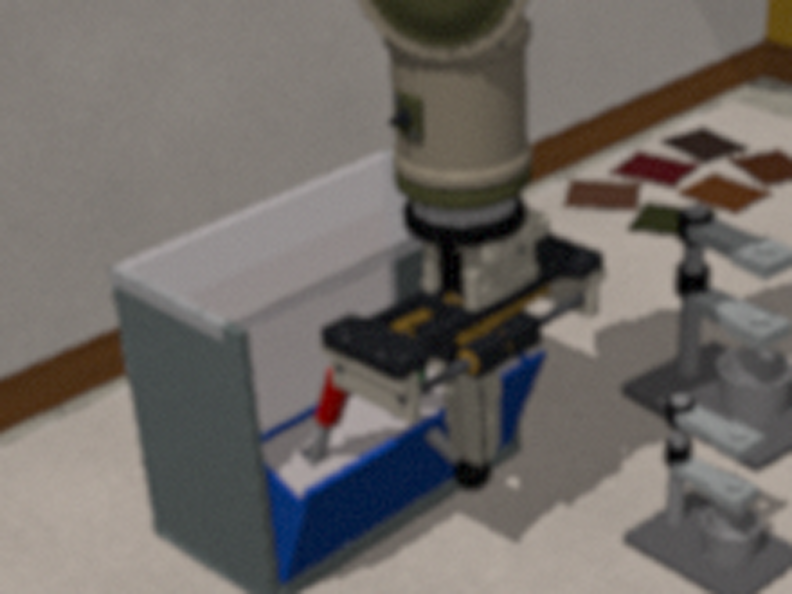

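Emit:
move_arm:
  deltas:
    - [[0,0.1,0,-0.5,0],[0,0.5,0,-1.5,0],[0,2,0,-4,0],[0,4,0,-8,0],[0.3,6,0,-12,0],[0.6,8,2,-16,0],[0.8,8,4,-18,0],[0.8,8,5,-18,0],[0.8,8,5,-18,0],[0.8,8,5,-18,0]]

```text
time_s: 5.3
ee_pos: [0.4856, 0.115, 0.2705]
tcp_rot: [[-1.0, -0.012, -0.007], [-0.012, 1.0, -0.005], [0.007, -0.005, -1.0]]
ft_force: [0.3, -0.5, -0.0]
grip_width: 0.602
```

```bash
python3 - <<'E'
from h import *
for n in ['scene','side','wrist']: snap(n,n+'4')
s=get_state(); print(s['time_s'],s['ee_pos'],s['ft_force'])
crop('side4',160,140,420,270,3,'c_side4')
crop('scene4',170,120,340,330,2.8,'c_scene4')
E
```

```text
5.45 [0.48581414 0.11522322 0.27108579] [ 0.21982645 -0.29525461 -1.31363937]
```

View pics/c_side4.png

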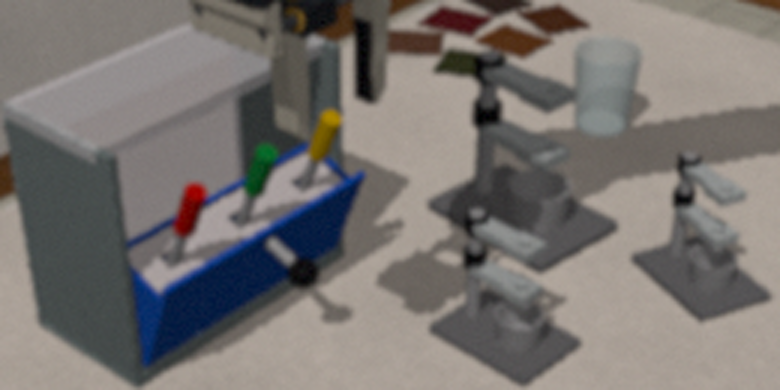

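View pics/c_scene4.png

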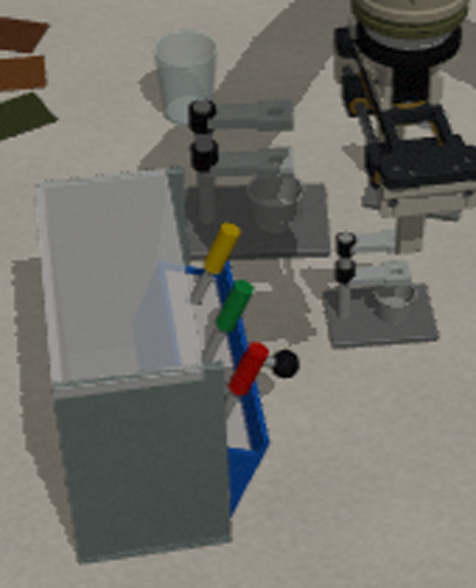

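View pics/wrist4.png

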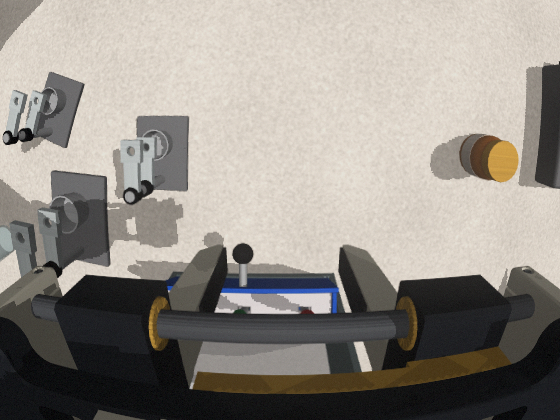

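```bash
python3 - <<'E'
from h import *
np.set_printoptions(precision=4,suppress=True)
k,e=tri([('scene4',272.1,249.6),('side4',261,230.3),('wrist4',243,254)]); print('knob',k,e)
r=k-np.array([.637,.067,.015]); print('ang', np.arctan2(-r[0],r[2])-np.arctan2(.04,.085), np.hypot(r[0],r[2]))
ends={}
for f in ['scene4','side4']:
    p,d,K,T=load(f); h=cv2.cvtColor(p,cv2.COLOR_BGR2HSV)
    for nm,lo,hi in [('red',(0,150,50),(8,255,255)),('green',(45,100,30),(85,255,255)),('yel',(20,130,60),(32,255,255))]:
        m=cv2.inRange(h,np.array(lo),np.array(hi)); 
        if nm=='red': m|=cv2.inRange(h,np.array((172,150,50)),np.array((180,255,255)))
        n,l,s,c=cv2.connectedComponentsWithStats(m)
        for i in range(1,n):
            if 60<s[i,4]<600 and 150<c[i][0]<330 and 150<c[i][1]<270:
                rc=cv2.minAreaRect(np.argwhere(l==i)[:,::-1].astype(np.float32)); b=cv2.boxPoints(rc)
                pts=np.argwhere(l==i)[:,::-1]; P=np.array([dpt(f,*q) for q in pts]); 
                P=P[np.abs(P-np.median(P,0)).max(1)<.04]
                (cx,cy),(w,hh),an=rc
                ax=np.array([np.cos(np.radians(an)),np.sin(np.radians(an))]) if w>hh else np.array([-np.sin(np.radians(an)),np.cos(np.radians(an))])
                if ax[1]>0: ax=-ax
                L=max(w,hh)
                print(f,nm,s[i],rc,'med',np.median(P,0))
                u,S,vt=np.linalg.svd(P-P.mean(0)); v=vt[0]*np.sign(vt[0][2]); print('  depth axis',v, 'range', np.ptp((P-P.mean(0))@v))
                ends.setdefault(nm,[]).append((f,cx,cy,ax,L))
for nm,E in ends.items():
    if len(E)<2: continue
    C,e1=tri([(f,cx,cy) for f,cx,cy,a,L in E])
    # axis = intersection of the two viewing planes
    N=[]
    for f,cx,cy,a,L in E:
        r1=ray(f,cx+a[0]*L/2,cy+a[1]*L/2)[1]; r2=ray(f,cx-a[0]*L/2,cy-a[1]*L/2)[1]; N.append(np.cross(r1,r2))
    v=np.cross(*N); v/=np.linalg.norm(v); v*=np.sign(v[2])
    print(nm,'centre',C,e1,'axis',v,'tilt deg',np.degrees(np.arccos(v[2])))
E
```

```text
knob [0.5669 0.0684 0.0838] [np.float64(0.9611978196684666), np.float64(0.9698532566683824), np.float64(1.8142789567961546)]
ang 0.35526812889195947 0.09819805754030304
scene4 red [252 242  14  19 141] ((258.3000183105469, 251.39999389648438), (7.155417442321777, 20.124610900878906), 26.56505012512207) med [0.6105 0.148  0.1663]
  depth axis [-0.4414 -0.1089  0.8907] range 0.050239589272117566
scene4 green [247 220  13  19 128] ((253.30003356933594, 228.90005493164062), (6.7082037925720215, 19.230182647705078), 26.56505012512207) med [0.6116 0.0725 0.1664]
  depth axis [-0.4304 -0.0939  0.8977] range 0.04969819219610155
scene4 yel [243 199  13  19 129] ((248.6000518798828, 208.30003356933594), (6.708203315734863, 18.782970428466797), 26.56505012512207) med [ 0.6125 -0.0023  0.1644]
  depth axis [-0.436  -0.0965  0.8947] range 0.04701849673936888
side4 red [218 201  11  17 101] ((223.04998779296875, 209.35000610351562), (6.640782833099365, 17.076295852661133), 18.434947967529297) med [0.6043 0.1487 0.1668]
  depth axis [-0.3479 -0.1594  0.9239] range 0.045024337786972096
side4 green [
[... 220 characters left out ...]
el [263 176  11  18 106] ((267.6724548339844, 184.5689697265625), (6.4993367195129395, 17.641056060791016), 21.801410675048828) med [ 0.608  -0.0013  0.1655]
  depth axis [-0.3419 -0.1292  0.9308] range 0.04598414306100255
red centre [0.6094 0.143  0.1601] [np.float64(0.10662274156634369), np.float64(0.10662274156623969)] axis [-0.387  -0.0427  0.9211] tilt deg 22.914998943173682
green centre [0.611  0.0704 0.1633] [np.float64(0.4422019068418418), np.float64(0.4422019068419573)] axis [-0.4288 -0.1116  0.8965] tilt deg 26.29895679310876
yel centre [ 0.6124 -0.0064  0.1607] [np.float64(0.273836374775841), np.float64(0.2738363747758836)] axis [-0.3982 -0.0015  0.9173] tilt deg 23.46747982840093
```

```bash
cat > pan.py <<'E'
from h import *
import sys
np.set_printoptions(precision=4,suppress=True)
for f in sys.argv[1:]:
    p,d,K,T=load(f); h=cv2.cvtColor(p,cv2.COLOR_BGR2HSV)
    m=cv2.inRange(h,np.array((105,130,40)),np.array((130,255,255))); m=cv2.erode(m,np.ones((5,5)))
    n,l,s,c=cv2.connectedComponentsWithStats(m)
    P=[dpt(f,x,y) for y,x in np.argwhere(m>0) if d[y,x]>0]
    P=np.array(P)
    q=P[(np.abs(P-np.median(P,0))<[.06,.14,.08]).all(1)]
    for _ in range(6):
        u,S,vt=np.linalg.svd(q-q.mean(0),full_matrices=False); nn=vt[2]*-np.sign(vt[2][0]); r=(q-q.mean(0))@nn; k=np.abs(r)<max(.0015,2*np.median(np.abs(r))); q=q[k]
    print(f,len(P),len(q),'normal',nn,'tilt rad',np.arctan2(-nn[2],np.hypot(nn[0],nn[1])),'yaw',np.arctan2(nn[1],-nn[0]),'c',q.mean(0), 'plane x at z=.015', (q.mean(0)@nn-.015*nn[2]-.067*nn[1])/nn[0])
E
python3 pan.py side0 side4
```

```text
side0 1512 1173 normal [-0.9999 -0.017  -0.002 ] tilt rad 0.0020314577363051605 yaw -0.016978495911179194 c [0.6369 0.0851 0.0689] plane x at z=.015 0.6373509304214358
side4 810 644 normal [-0.9304 -0.014  -0.3662] tilt rad 0.37490480700881773 yaw -0.015055907900263956 c [0.6155 0.0894 0.0697] plane x at z=.015 0.6373492498766921
```

Red head triangulated at (0.609, 0.143, 0.160), tilt about 23°. The bin panel fits 0.375 rad, and there's nothing near red. I'll grasp it with the jaws along y.

Emit:
move_arm:
  deltas:
    - [[0.6,-4,1.3,2,0],[0.6,-8,2.6,4,0],[0.6,-12.2,2.6,5,0],[0.6,-12.2,2.6,8,0],[0.6,-12.2,2.6,11,0],[0.6,-12.2,2.6,12.6,0],[0.6,-12.2,2.6,12.6,0],[0.6,-12.2,2.6,12.6,0],[0.6,-12.2,2.6,12.6,0],[0.6,-12.2,2.6,12.6,0]]
  grip_force: 15

```text
time_s: 6.7
ee_pos: [0.6071, 0.1421, 0.1451]
tcp_rot: [[-1.0, -0.011, -0.005], [-0.011, 1.0, -0.005], [0.005, -0.005, -1.0]]
ft_force: [-0.2, -0.6, -0.0]
grip_width: 0.598
```

```bash
python3 - <<'E'
from h import *
snap('side','side5');crop('side5',160,120,340,265,4,'c_side5')
snap('wrist','wrist5');crop('wrist5',160,200,420,400,3,'c_wrist5')
E
```

```text
(no output)
```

View pics/c_side5.png

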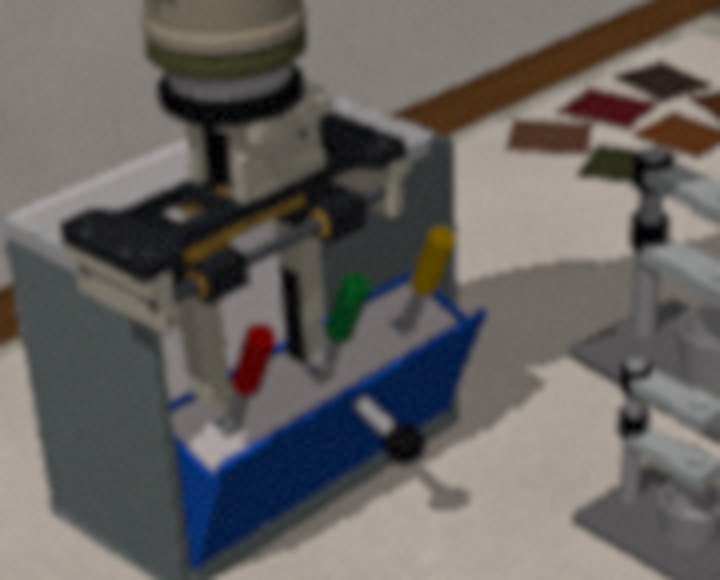

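View pics/c_wrist5.png

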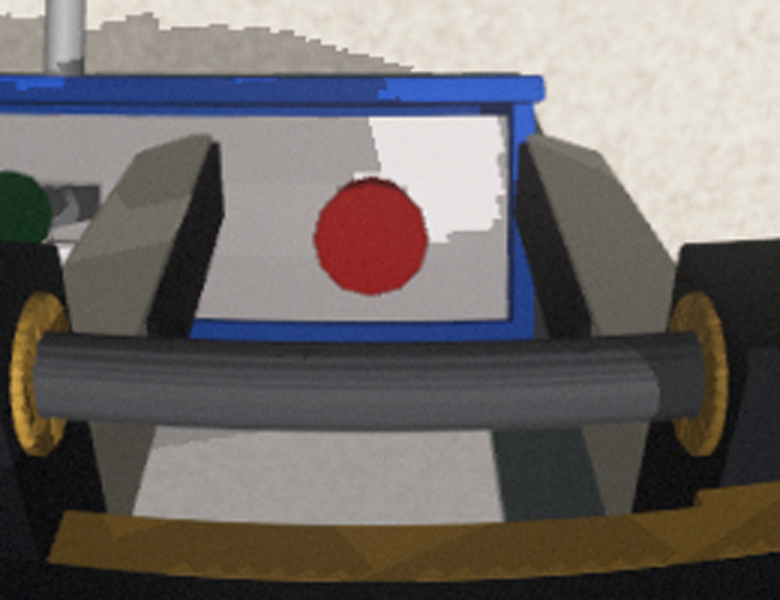

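Emit:
move_arm:
  deltas:
    - [[0.4,0,0,0,0],[0.1,0,0,0,0],[0,0,0,0,0],[0,0,0,0,0],[0,0,0,0,0],[0,0,0,0,0],[0,0.2,0,-0.5,0],[0,0.4,0,-0.9,0],[0,0.6,0,-1.4,0],[0,0.8,0,-1.85,0]]
  grip_force: 15

```text
time_s: 8.05
ee_pos: [0.5989, 0.142, 0.1637]
tcp_rot: [[-1.0, -0.011, -0.005], [-0.011, 1.0, -0.005], [0.005, -0.005, -1.0]]
ft_force: [-0.3, 0.4, 0.3]
grip_width: 0.187
```

```bash
python3 - <<'E'
from h import *
snap('side','side6');crop('side6',160,120,340,265,4,'c_side6')
E
```

View pics/c_side6.png

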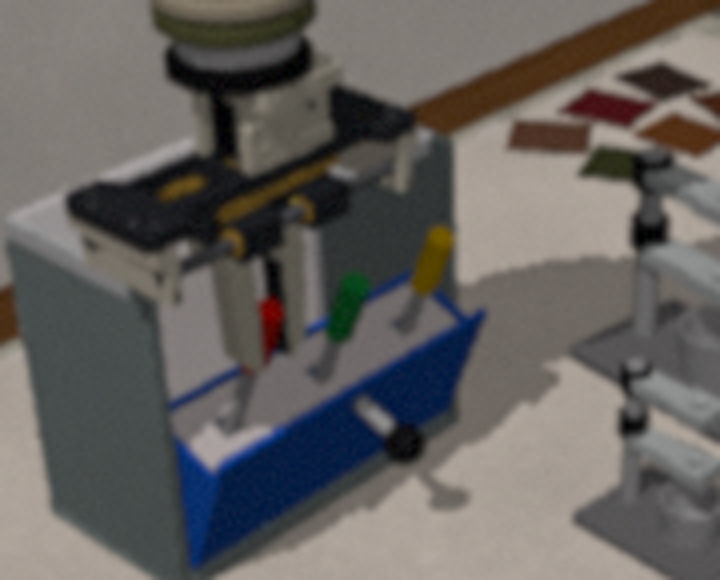

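Emit:
move_arm:
  deltas:
    - [[0,0.55,0,-1.3,0],[0,1.15,0,-2.7,0],[0,1.75,0,-4.1,0],[0,2.35,0,-5.5,0],[0,2.95,0,-6.9,0],[0,3.55,0,-8.3,0],[0,4.2,0,-9.8,0],[0,4.5,0,-12,0],[0,5,0,-14,0],[0,5,0,-14,0]]

```text
time_s: 9.35
ee_pos: [0.5497, 0.1426, 0.3062]
tcp_rot: [[-1.0, -0.012, -0.002], [-0.012, 1.0, -0.004], [0.002, -0.004, -1.0]]
ft_force: [0.5, 0.1, -1.5]
grip_width: 0.195
```

```bash
python3 - <<'E'
from h import *
snap('side','side7');snap('scene','scene7');print(get_state()['ee_pos'])
crop('side7',160,60,400,265,3.3,'c_side7')
E
python3 pan.py side7
```

```text
[0.54932996 0.14199188 0.30428909]
side7 797 656 normal [-0.9309 -0.0141 -0.3651] tilt rad 0.3737142120013364 yaw -0.015132095484570413 c [0.6158 0.0913 0.0688] plane x at z=.015 0.6372205334587266
```

View pics/c_side7.png

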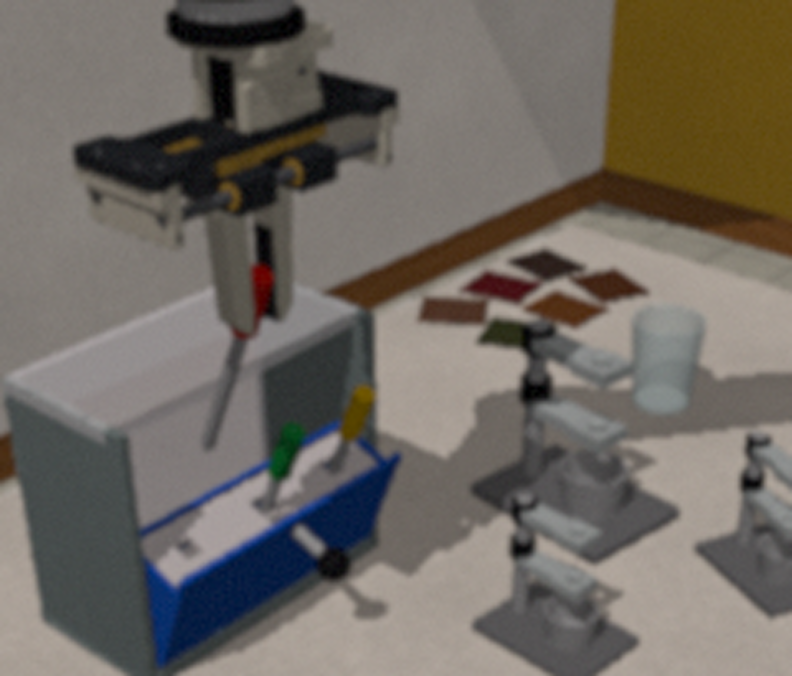

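Emit:
move_arm:
  deltas:
    - [[0,0,0,0,0],[0,0,0,0,0],[0,0,0,0,0],[0,0,0,0,0],[0,0,0,0,0],[0,0,0,0,0],[0,0,0,0,0],[0,0,0,0,0],[0,0,0,0,0],[0,0,0,0,0]]
  grip_force: 3

```text
time_s: 10.7
ee_pos: [0.5493, 0.142, 0.3043]
tcp_rot: [[-1.0, -0.011, -0.004], [-0.011, 1.0, -0.005], [0.004, -0.005, -1.0]]
ft_force: [0.3, -0.2, 0.0]
grip_width: 0.191
```

```bash
python3 - <<'E'
from h import *
snap('side','side8');snap('scene','scene8');print(get_state()['ee_pos'])
a=load('side8')[0][60:210,160:400]; b=load('scene8')[0][60:210,160:400]
cv2.imwrite('pics/c8.png',cv2.resize(np.vstack([a,b]),None,fx=2,fy=2,interpolation=cv2.INTER_CUBIC))
E
```

```text
[0.54932347 0.14199951 0.30427547]
```

View pics/c8.png

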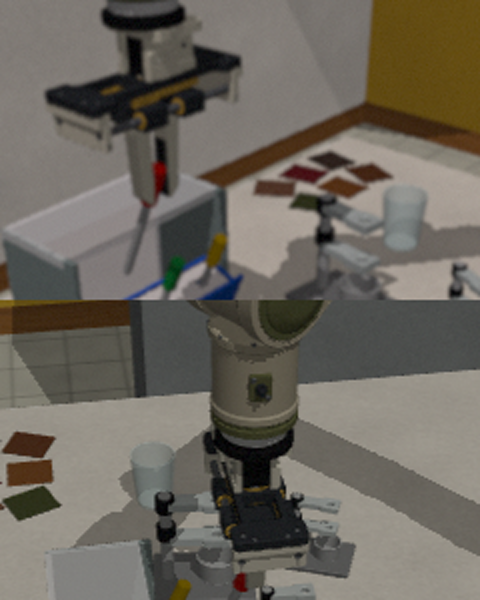

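Gravity at 3 N didn't swing the rod. I'll turn it upright by nudging the shaft against the fixed roof's front edge.

Emit:
move_arm:
  deltas:
    - [[0,-1.5,0,0.8,0],[0,-3.0,0,1.5,0],[0,-4.5,0,1.5,0],[0,-5.5,0,1.5,0],[0,-6.5,0,1.5,0],[0,-7.5,0,1.5,0],[0,-8.3,0,1.5,0],[0,-9.0,0,1.5,0],[0,-9.6,0,1.5,0],[0,-9.7,0,1.5,0]]
  grip_force: 5

```text
time_s: 12.05
ee_pos: [0.6465, 0.143, 0.2888]
tcp_rot: [[-1.0, -0.011, -0.005], [-0.011, 1.0, -0.005], [0.005, -0.005, -1.0]]
ft_force: [-0.4, 0.5, 0.1]
grip_width: 0.192
```

```bash
python3 - <<'E'
from h import *
snap('side','side9');snap('scene','scene9');print(get_state()['ee_pos'])
a=load('side9')[0][60:240,140:340]; b=load('scene9')[0][100:280,120:320]
cv2.imwrite('pics/c9.png',cv2.resize(np.hstack([a,b]),None,fx=2,fy=2,interpolation=cv2.INTER_CUBIC))
E
```

```text
[0.64626107 0.14303554 0.28881072]
```

View pics/c9.png

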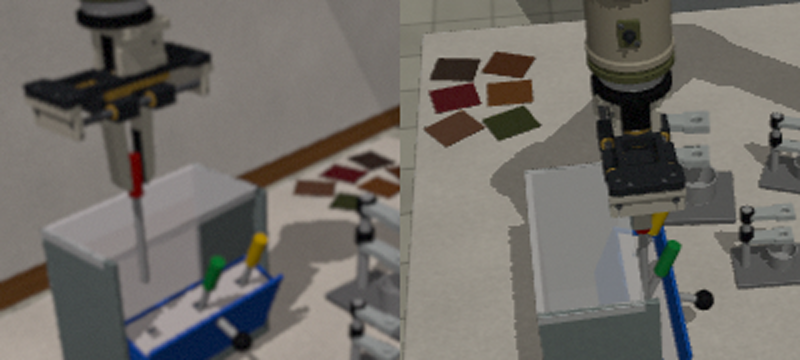

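```bash
python3 - <<'E'
from h import *
for x in (.6465,):
  for z in (.33,.308,.28,.25,.22,.19,.172): print(z,proj('side9',(x,.143,z)))
p=load('side9')[0][110:220,180:260].copy()
p=cv2.resize(p,None,fx=7,fy=7,interpolation=cv2.INTER_CUBIC)[:600]
cv2.imwrite('pics/c9b.png',p)
p=load('scene9')[0][170:280,210:290].copy()
cv2.imwrite('pics/c9c.png',cv2.resize(p,None,fx=5,fy=5,interpolation=cv2.INTER_CUBIC))
for z in (.33,.308,.28,.25,.22,.19,.172): print(z,proj('scene9',(x,.143,z)))
E
```

```text
0.33 (np.float64(205.0204919787978), np.float64(134.4387316996121))
0.308 (np.float64(206.05191158282167), np.float64(144.167035849596))
0.28 (np.float64(207.3267866217563), np.float64(156.19160090885293))
0.25 (np.float64(208.64782570945601), np.float64(168.65158323711424))
0.22 (np.float64(209.92469577676093), np.float64(180.69496531584468))
0.19 (np.float64(211.15957559079908), np.float64(192.34229718036505))
0.172 (np.float64(211.8812013978316), np.float64(199.14863991992738))
0.33 (np.float64(238.7081352004969), np.float64(195.80958415598363))
0.308 (np.float64(239.17655120671176), np.float64(203.91546446701588))
0.28 (np.float64(239.75534337207478), np.float64(213.93139038574677))
0.25 (np.float64(240.35487438580944), np.float64(224.30619947768042))
0.22 (np.float64(240.9341477495087), np.float64(234.3304524733422))
0.19 (np.float64(241.49417313863137), np.float64(244.02162168006973))
0.172 (np.float64(241.82134449554397), np.float64(249.68328102805359))
```

View pics/c9b.png

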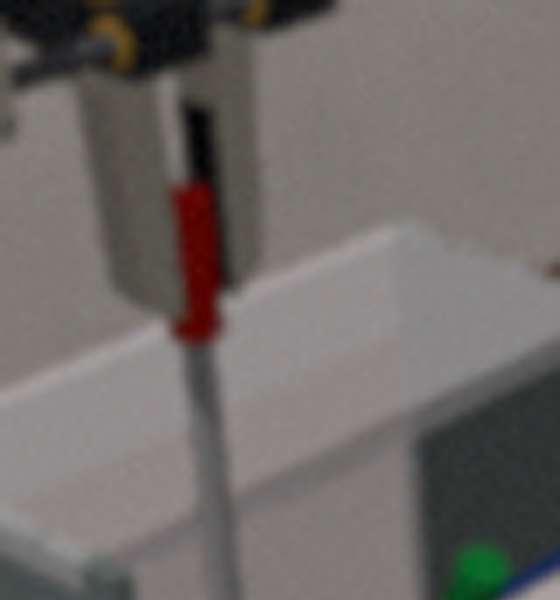

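View pics/c9c.png

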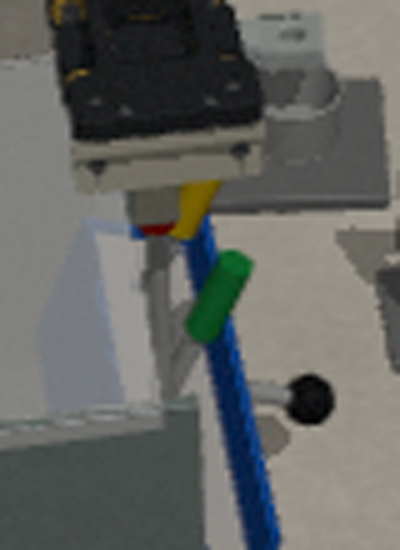

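Emit:
move_arm:
  deltas:
    - [[0,1,0,0,0],[0,3.5,0,-1,0],[0,7,0,-2,0],[0,10.5,-1,-2,0],[0,11.8,-4,-2,0],[0,11.8,-8,-2,0],[0,11.8,-12,-2,0],[0,11.8,-16,-2,0],[0,11.8,-20,-2,0],[0,11.8,-24,-2,0]]
  grip_force: 15

```text
time_s: 13.4
ee_pos: [0.5303, -0.0992, 0.3109]
tcp_rot: [[-1.0, -0.012, -0.004], [-0.012, 1.0, -0.005], [0.004, -0.005, -1.0]]
ft_force: [-0.1, 0.2, -1.1]
grip_width: 0.19
```

```bash
python3 - <<'E'
from h import *
for n in ('side','scene','wrist'): snap(n,n+'10')
print(get_state()['ee_pos'])
a=load('side10')[0][20:220,200:400]; b=load('scene10')[0][60:260,180:380]
cv2.imwrite('pics/c10.png',cv2.resize(np.hstack([a,b]),None,fx=2,fy=2,interpolation=cv2.INTER_CUBIC))
E
```

```text
[ 0.53023072 -0.10013787  0.31048484]
```

View pics/c10.png

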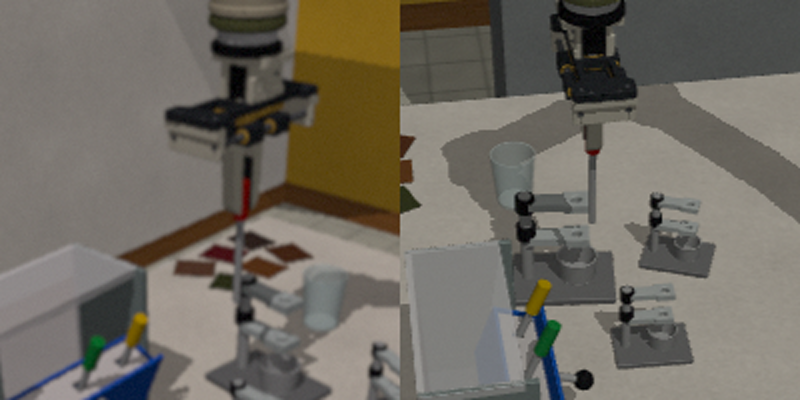

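View pics/wrist10.png

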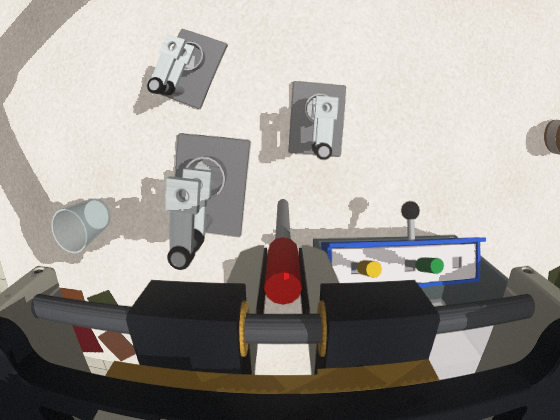

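```bash
python3 - <<'E'
from h import *
p=load('wrist10')[0]
def big(u0,v0,u1,v1,s,o):
    cv2.imwrite('pics/'+o+'.png',cv2.resize(p[v0:v1,u0:u1],None,fx=s,fy=s,interpolation=cv2.INTER_CUBIC))
big(140,150,320,280,4.4,'c_w10')
p=load('scene10')[0]; q=load('side10')[0]
a=cv2.resize(p[125:205,235:305],None,fx=5.5,fy=5.5,interpolation=cv2.INTER_CUBIC); b=cv2.resize(q[105:185,300:370],None,fx=5.5,fy=5.5,interpolation=cv2.INTER_CUBIC)
cv2.imwrite('pics/c10b.png',np.hstack([a,b]))
E
```

```text
(no output)
```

View pics/c_w10.png

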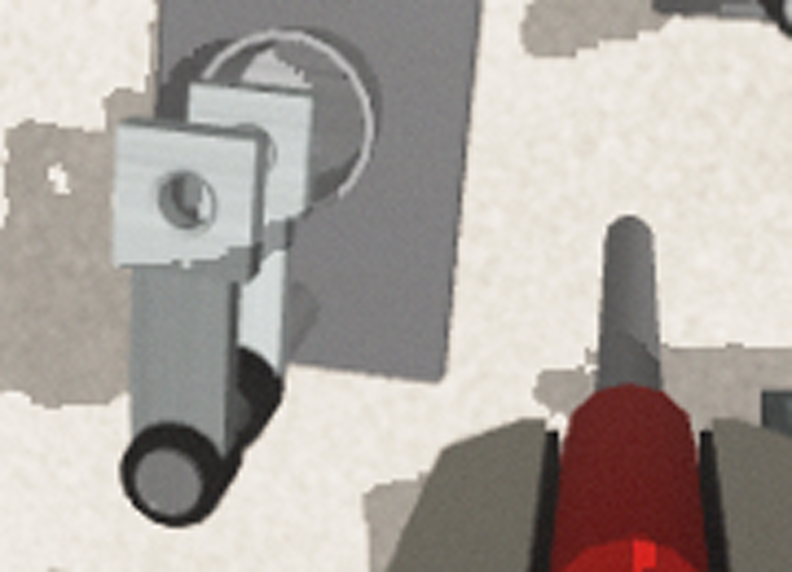

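View pics/c10b.png

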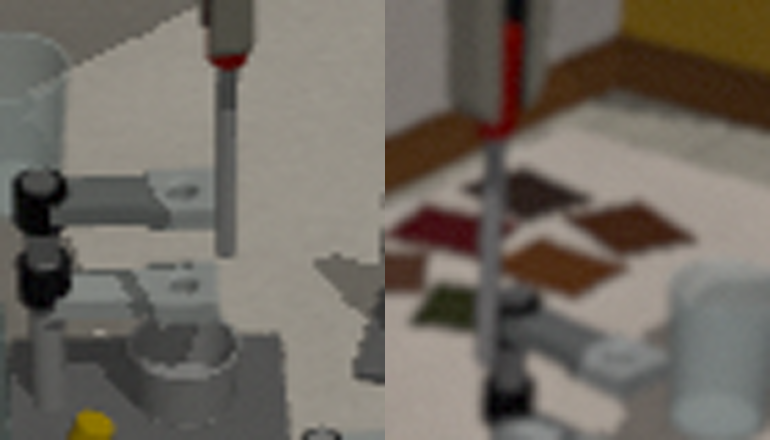

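```bash
python3 - <<'E'
from h import *
np.set_printoptions(precision=4,suppress=True)
H=[('wrist10',182.5,195.2),('scene10',268.3,159.5),('side10',343.3,169.5)]
print('hole',tri(H),plane(*H[0],.15),plane(*H[1],.15),plane(*H[2],.15))
Tp=[('wrist10',282.7,200.5),('scene10',276.1,171),('side10',318.2,170.5)]
print('tip',tri(Tp),plane(*Tp[0],.195),plane(*Tp[1],.195),plane(*Tp[2],.195))
print('collar',tri([('scene10',276.5,137),('side10',319.8,129.2)]))
z=load('wrist10'); 
P=np.array([dpt('wrist10',u,v) for v in range(180,208) for u in range(168,196)]); P=P[np.abs(P[:,2]-.15)<.01]; print('plate z',np.median(P[:,2]),P.min(0),P.max(0))
# wrist post cap
print('post cap', plane('wrist10',140+168/4.4,150+482/4.4,.158))
E
```

```text
hole (array([ 0.5318, -0.2113,  0.1515]), [np.float64(2.343485332111598), np.float64(0.40958459130405883), np.float64(2.0520741439300516)]) [ 0.5343 -0.2108  0.15  ] [ 0.5311 -0.2137  0.15  ] [ 0.5311 -0.2139  0.15  ]
tip (array([ 0.5286, -0.1023,  0.1922]), [np.float64(0.9301929462540861), np.float64(1.5924929383757682), np.float64(2.2198975706961543)]) [ 0.5276 -0.1031  0.195 ] [ 0.528  -0.1006  0.195 ] [ 0.5254 -0.0947  0.195 ]
collar (array([ 0.5278, -0.0972,  0.301 ]), [np.float64(0.5834550281038665), np.float64(0.5834550281038658)])
plate z 0.1498702153340256 [ 0.5175 -0.2289  0.1401] [ 0.5479 -0.1956  0.152 ]
post cap [ 0.6067 -0.2205  0.158 ]
```

Emit:
move_arm:
  deltas:
    - [[0,0,-2,0,0],[0,-0.1,-5,0,0],[0,-0.3,-8,0,0],[0,-0.37,-10,0,0],[0,-0.37,-11,0.5,0],[0,-0.37,-11,1.2,0],[0,-0.37,-11,1.8,0],[0,-0.37,-11,2.2,0],[0,-0.37,-11,2.2,0],[0,-0.37,-11,2.2,0]]

```text
time_s: 14.8
ee_pos: [0.5348, -0.2101, 0.2893]
tcp_rot: [[-1.0, -0.008, -0.004], [-0.008, 1.0, -0.006], [0.004, -0.006, -1.0]]
ft_force: [-0.2, -0.2, -0.8]
grip_width: 0.189
```

```bash
python3 - <<'E'
from h import *
for n in ('side','scene','wrist'): snap(n,n+'11')
print(get_state()['ee_pos'])
p=load('scene11')[0]; q=load('side11')[0]; w=load('wrist11')[0]
cv2.imwrite('pics/c11.png',np.hstack([cv2.resize(p[115:205,235:305],None,fx=5.5,fy=5.5,interpolation=cv2.INTER_CUBIC),cv2.resize(q[95:185,300:370],None,fx=5.5,fy=5.5,interpolation=cv2.INTER_CUBIC)]))
cv2.imwrite('pics/c11w.png',cv2.resize(w[160:290,220:350],None,fx=4.6,fy=4.6,interpolation=cv2.INTER_CUBIC))
E
```

```text
[ 0.53478374 -0.21023412  0.28932853]
```

View pics/c11.png

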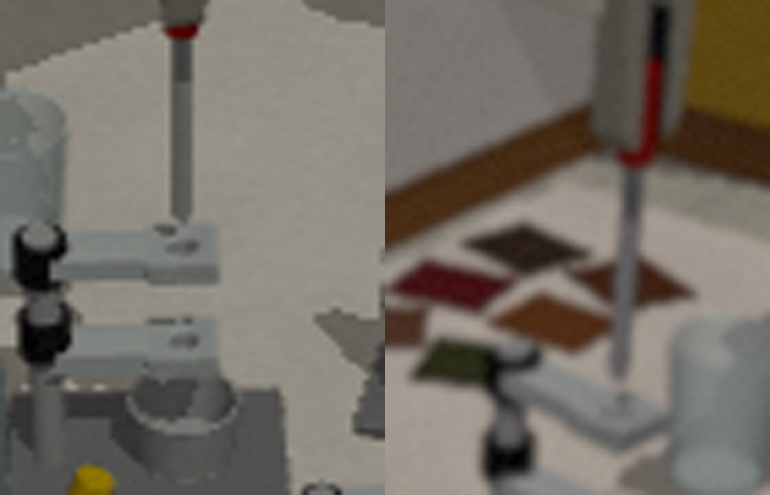

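View pics/c11w.png

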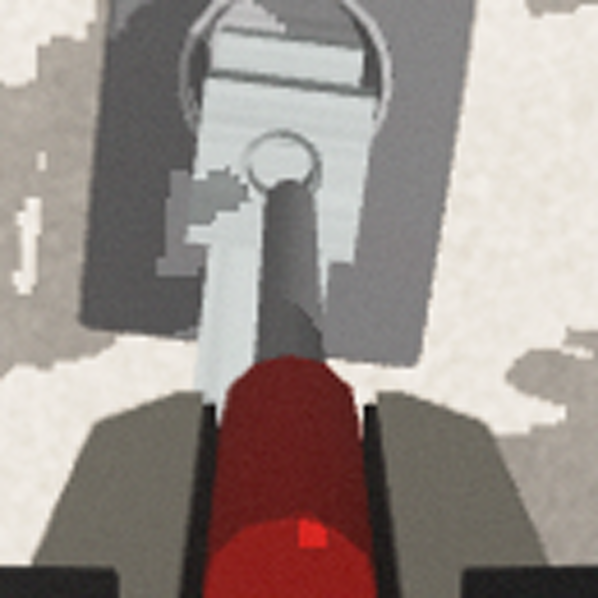

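```bash
python3 - <<'E'
from h import *
np.set_printoptions(precision=4,suppress=True)
H=[('wrist11',281.3,195.2),('scene11',268.3,159.7),('side11',343.3,169.5)]
Tp=[('wrist11',282.8,201),('scene11',268.3,155),('side11',342.6,163.7)]
print('hole',tri(H),[plane(*h,.15) for h in H]); print('tip',tri(Tp),tri(Tp[1:]))
for z in (.168,.172,.176): print(z,[plane(*h,z) for h in Tp])
print('d hole..', [dpt('wrist11',220+a/4.6,160+b/4.6) for a,b in ((230,110),(340,110),(350,200),(290,190),(289,230))])
print('down from tip', proj('wrist11',(.5343,-.2108,.15)))
E
```

```text
hole (array([ 0.5317, -0.2123,  0.1507]), [np.float64(1.6940810143365108), np.float64(0.45824699698929794), np.float64(1.4227046802557424)]) [array([ 0.5336, -0.2118,  0.15  ]), array([ 0.5313, -0.2128,  0.15  ]), array([ 0.5311, -0.2139,  0.15  ])]
tip (array([ 0.5328, -0.2101,  0.1684]), [np.float64(1.6316133023583967), np.float64(1.2140014005942543), np.float64(0.48807839639193323)]) (array([ 0.5317, -0.2092,  0.1687]), [np.float64(0.06841121743058733), np.float64(0.06841121743060935)])
0.168 [array([ 0.5346, -0.2103,  0.168 ]), array([ 0.5316, -0.21  ,  0.168 ]), array([ 0.5326, -0.2105,  0.168 ])]
0.172 [array([ 0.5335, -0.2103,  0.172 ]), array([ 0.5324, -0.2046,  0.172 ]), array([ 0.5281, -0.2037,  0.172 ])]
0.176 [array([ 0.5324, -0.2102,  0.176 ]), array([ 0.5332, -0.1991,  0.176 ]), array([ 0.5236, -0.1969,  0.176 ])]
d hole.. [array([ 0.5225, -0.2228,  0.15  ]), array([ 0.5226, -0.1998,  0.1487]), array([ 0.5415, -0.1974,  0.1509]), array([ 0.531 , -0.21  ,  0.1822]), array([ 0.531 , -0.2101,  0.2087])]
down from tip (np.float64(282.35509950982936), np.float64(195.91706773043364))
```

Emit:
move_arm:
  deltas:
    - [[0,0.08,-0.16,0,0],[0,0.08,-0.16,0.4,0],[0,0.08,-0.16,0.8,0],[0,0.08,-0.16,1.2,0],[0,0.08,-0.16,1.6,0],[0,0.08,-0.16,2.0,0],[0,0.08,-0.16,2.4,0],[0,0.08,-0.16,2.8,0],[0,0.08,-0.16,3.2,0],[0,0.08,-0.16,3.6,0]]
  grip_force: 8

```text
time_s: 16.2
ee_pos: [0.5339, -0.2121, 0.2531]
tcp_rot: [[-1.0, -0.008, -0.004], [-0.008, 1.0, -0.006], [0.004, -0.006, -1.0]]
ft_force: [-1.1, -0.2, -1.2]
grip_width: 0.193
```

```bash
python3 - <<'E'
from h import *
for n in ('scene','wrist'): snap(n,n+'12')
print(get_state()['ee_pos'],get_state()['ft_force'])
p=load('scene12')[0]; w=load('wrist12')[0]
cv2.imwrite('pics/c12.png',np.hstack([cv2.resize(p[115:205,235:305],(420,540),interpolation=cv2.INTER_CUBIC),cv2.resize(w[160:290,240:330],(374,540),interpolation=cv2.INTER_CUBIC)]))
E
```

```text
[ 0.53364226 -0.21200971  0.25286989] [-0.97911505 -0.0786652  -0.90636273]
```

View pics/c12.png

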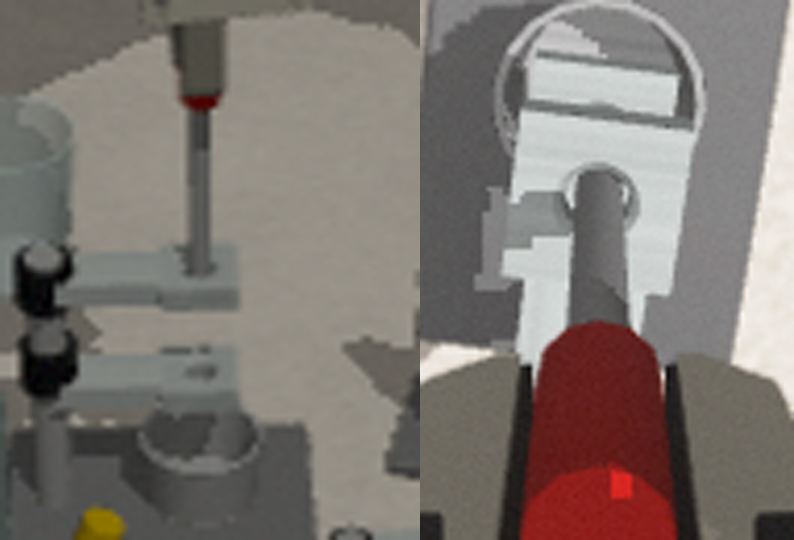

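Emit:
move_arm:
  deltas:
    - [[0,0.06,0,0.3,0],[0,0.06,0,0.8,0],[0,0.06,0,1.3,0],[0,0.06,0,1.8,0],[0,0.06,0,2.3,0],[0,0.06,0,2.8,0],[0,0.06,0,3.3,0],[0,0.06,0,3.8,0],[0,0.06,0,4.3,0],[0,0.06,0,4.8,0]]

```text
time_s: 17.55
ee_pos: [0.5328, -0.2123, 0.2045]
tcp_rot: [[-1.0, -0.008, -0.005], [-0.008, 1.0, -0.006], [0.005, -0.005, -1.0]]
ft_force: [0.2, 0.1, -1.5]
grip_width: 0.191
```

```bash
python3 - <<'E'
from h import *
for n in ('scene','wrist'): snap(n,n+'13')
print(get_state()['ee_pos'],get_state()['ft_force'])
p=load('scene13')[0]; w=load('wrist13')[0]
cv2.imwrite('pics/c13.png',np.hstack([cv2.resize(p[115:205,235:305],(420,540),interpolation=cv2.INTER_CUBIC),cv2.resize(w[160:290,240:330],(374,540),interpolation=cv2.INTER_CUBIC)]))
E
```

```text
[ 0.53254923 -0.21218896  0.2042616 ] [ 0.32421772 -0.20003386 -0.17012753]
```

View pics/c13.png

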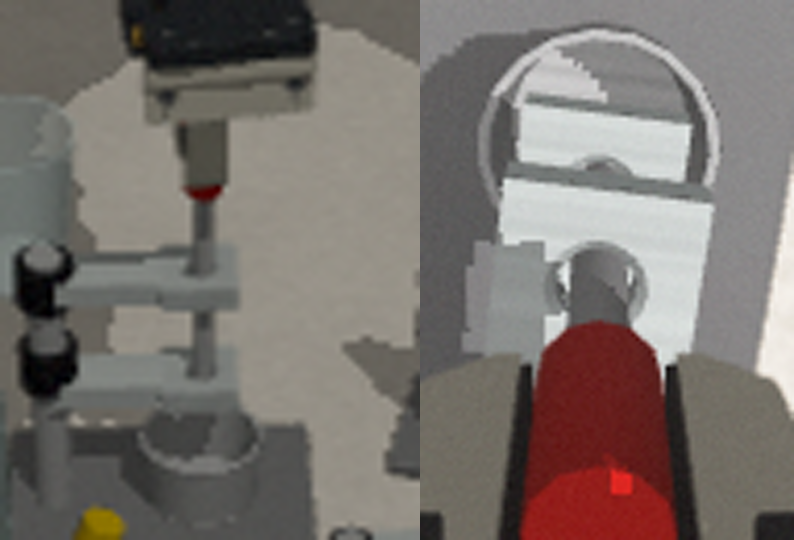

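Emit:
move_arm:
  deltas:
    - [[0,0,0,0.5,0],[0,0,0,1.0,0],[0,0,0,1.5,0],[0,0,0,2.0,0],[0,0,0,2.5,0],[0,0,0,3.0,0],[0,0,0,3.4,0],[0,0,0,3.7,0],[0,0,0,3.9,0],[0,0,0,4.0,0]]

```text
time_s: 18.9
ee_pos: [0.5325, -0.2125, 0.1643]
tcp_rot: [[-1.0, -0.008, -0.005], [-0.008, 1.0, -0.005], [0.005, -0.005, -1.0]]
ft_force: [1.3, -0.4, -1.1]
grip_width: 0.191
```

```bash
python3 - <<'E'
from h import *
for n in ('scene','side'): snap(n,n+'14')
print(get_state()['ee_pos'],get_state()['ft_force'])
p=load('scene14')[0]; w=load('side14')[0]
cv2.imwrite('pics/c14.png',np.hstack([cv2.resize(p[115:205,235:305],(420,540),interpolation=cv2.INTER_CUBIC),cv2.resize(w[130:220,300:370],(420,540),interpolation=cv2.INTER_CUBIC)])[:, :800])
E
```

```text
[ 0.53251567 -0.21242723  0.16430744] [ 2.52435286 -0.28611893 -2.29923601]
```

View pics/c14.png

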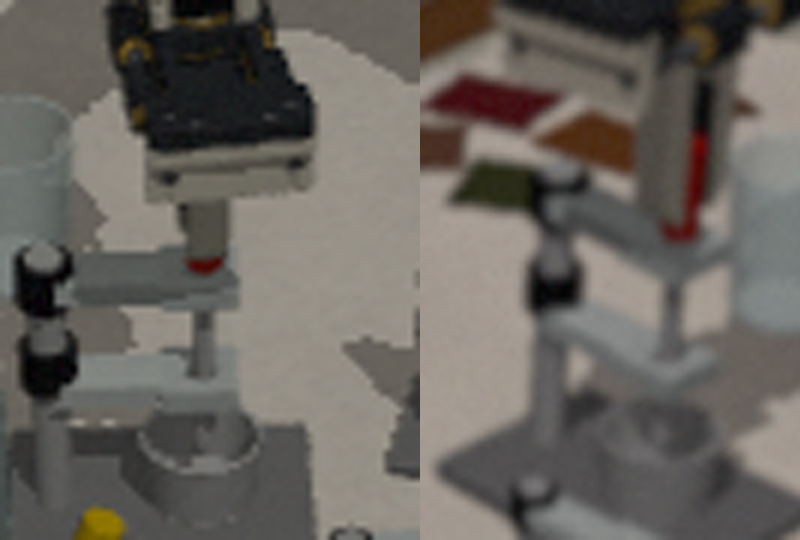

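Emit:
move_arm:
  deltas:
    - [[0,0,0,0.1,0],[0,0,0,0.2,0],[0,0,0,0.3,0],[0,0,0,0.4,0],[0,0,0,0.5,0],[0,0,0,0.5,0],[0,0,0,0.5,0],[0,0,0,0.5,0],[0,0,0,0.5,0],[0,0,0,0.5,0]]
  grip_force: 4

```text
time_s: 20.25
ee_pos: [0.5326, -0.2125, 0.1596]
tcp_rot: [[-1.0, -0.008, -0.005], [-0.008, 1.0, -0.005], [0.005, -0.005, -1.0]]
ft_force: [1.2, -0.6, 5.6]
grip_width: 0.195
```

Emit:
move_arm:
  deltas:
    - [[0.25,0,0,0,0],[0.35,0,0,0,0],[0.45,0,0,0,0],[0.45,0,0,0,0],[0.45,0,0,-0.5,0],[0.45,0,0,-2,0],[0.45,0,0,-5,0],[0.45,0,0,-8,0],[0.45,0,0,-10,0],[0.45,0,0,-10,0]]

```text
time_s: 21.5
ee_pos: [0.534, -0.2122, 0.2619]
tcp_rot: [[-1.0, -0.008, -0.001], [-0.008, 1.0, -0.007], [0.001, -0.007, -1.0]]
ft_force: [0.1, -0.1, -0.2]
grip_width: 0.45
```

```bash
python3 - <<'E'
from h import *
for n in ('scene','side','wrist'): snap(n,n+'15')
print(get_state()['ee_pos'],get_state()['ft_force'])
p=load('scene15')[0]; w=load('side15')[0]
cv2.imwrite('pics/c15.png',np.hstack([cv2.resize(p[115:205,235:305],(420,540),interpolation=cv2.INTER_CUBIC),cv2.resize(w[130:220,300:370],(420,540),interpolation=cv2.INTER_CUBIC)])[:, :800])
E
python3 pan.py side15
```

```text
[ 0.53264701 -0.21192794  0.25913646] [0.37287203 0.01164113 0.39439811]
side15 803 649 normal [-0.9299 -0.0142 -0.3676] tilt rad 0.3764681298735689 yaw -0.015321977290368898 c [0.6156 0.0911 0.0693] plane x at z=.015 0.6374258794758652
```

View pics/c15.png

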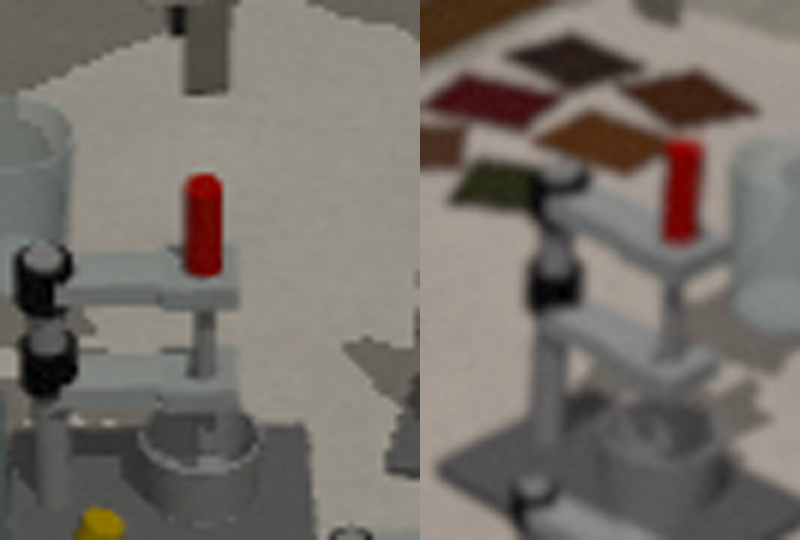

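View pics/wrist15.png

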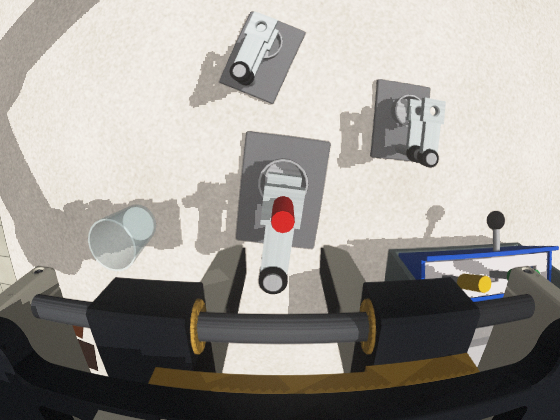

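Emit:
move_arm:
  deltas:
    - [[0.45,0,2,-2,0],[0.4,0.8,6,-2,0],[0.2,1.6,11,-2,0],[0,2.8,16,-1,0],[0,2.8,21,0,0],[0,2.8,25.5,2,0],[0,2.8,27.9,6,0],[0,2.8,27.9,11,0],[0,2.8,27.9,15,0],[0,2.8,27.9,18,0]]
  grip_force: 10

```text
time_s: 22.9
ee_pos: [0.5008, 0.0673, 0.0769]
tcp_rot: [[-1.0, -0.009, -0.007], [-0.009, 1.0, -0.005], [0.007, -0.005, -1.0]]
ft_force: [0.3, 0.0, 0.2]
grip_width: 0.006
```

```bash
python3 - <<'E'
from h import *
for n in ('side',): snap(n,n+'16')
print(get_state()['ee_pos'],get_state()['ft_force'],get_state()['grip_width'])
crop('side16',160,90,380,250,3.5,'c16')
E
```

```text
[0.49961981 0.06717991 0.0742325 ] [-0.96156012  0.00660628 -1.23214931] 0.005220103078866818
```

View pics/c16.png

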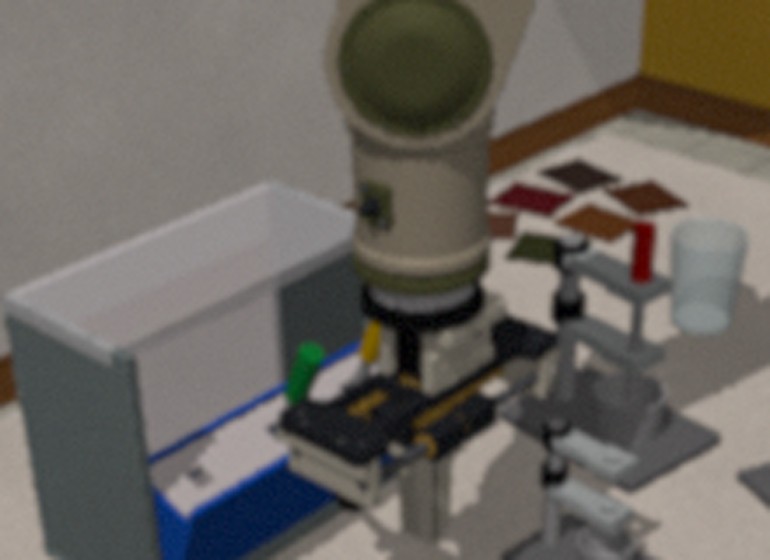

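Emit:
move_arm:
  deltas:
    - [[0,-2,0,-0.2,0],[0,-3.8,0,-0.4,0],[0,-4.6,0,-0.4,0],[0,-5.1,0,-0.4,0],[0,-5.6,0,-0.5,0],[0,-6.1,0,-0.6,0],[0,-6.6,0,-0.8,0],[0,-7.1,0,-1.0,0],[0,-7.5,0,-1.0,0],[0,-7.7,0,-1.0,0]]

```text
time_s: 24.2
ee_pos: [0.5722, 0.068, 0.0841]
tcp_rot: [[-1.0, -0.011, -0.016], [-0.011, 1.0, -0.008], [0.016, -0.007, -1.0]]
ft_force: [-2.5, -0.8, 2.3]
grip_width: 0.002
```

```bash
python3 - <<'E'
from h import *
for n in ('side',): snap(n,n+'17')
print(get_state()['ee_pos'],get_state()['ft_force'])
crop('side17',160,90,380,250,3.5,'c17')
E
python3 pan.py side17
```

```text
[0.57447507 0.06812698 0.08416623] [-1.92249671 -1.09851609  1.65500723]
side17 1006 790 normal [-0.9991 -0.0142 -0.0406] tilt rad 0.0405849747195327 yaw -0.014224029052598541 c [0.6347 0.1237 0.0663] plane x at z=.015 0.6375543490512756
```

View pics/c17.png

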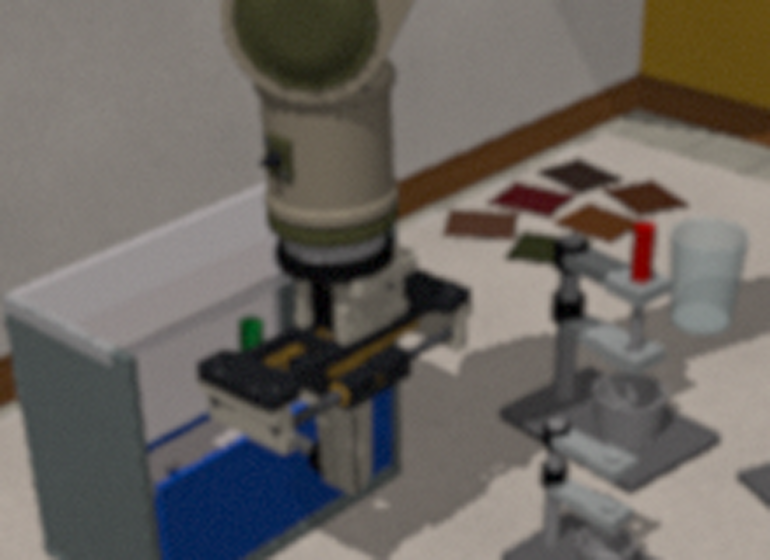

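Emit:
move_arm:
  deltas:
    - [[0,-0.2,0,-0.2,0],[0,-0.4,0,-0.2,0],[0,-0.6,0,-0.2,0],[0,-0.7,0,-0.2,0],[0,-0.7,0,-0.2,0],[0,-0.7,0,-0.2,0],[0,1,0,-0.2,0],[0,5,0,-1,0],[0,8,0,-6,0],[0,8,0,-12,0]]

```text
time_s: 25.5
ee_pos: [0.4938, 0.0683, 0.2061]
tcp_rot: [[-1.0, -0.012, -0.015], [-0.012, 1.0, -0.007], [0.015, -0.007, -1.0]]
ft_force: [1.8, -0.9, -0.2]
grip_width: 0.004
```

```bash
python3 - <<'E'
from h import *
np.set_printoptions(precision=4,suppress=True)
for n in ('side','scene'): snap(n,n+'18')
print(get_state()['ee_pos'],get_state()['ft_force'],get_state()['time_s'])
p=load('scene18')[0]; w=load('side18')[0]
cv2.imwrite('pics/c18.png',np.hstack([cv2.resize(p[130:290,190:310],(420,560),interpolation=cv2.INTER_CUBIC),cv2.resize(w[130:270,180:370],(375,276),interpolation=cv2.INTER_CUBIC).repeat(1,0) if 0 else cv2.copyMakeBorder(cv2.resize(w[130:270,180:370],(375,276),interpolation=cv2.INTER_CUBIC),0,284,0,0,cv2.BORDER_CONSTANT)]))
for f in ['side0','side18']:
    p,d,K,T=load(f); h=cv2.cvtColor(p,cv2.COLOR_BGR2HSV)
    for nm,lo,hi in [('red',(0,130,50),(6,255,255)),('green',(45,100,30),(85,255,255)),('yel',(20,130,60),(32,255,255))]:
        m=cv2.inRange(h,np.array(lo),np.array(hi)); n,l,s,c=cv2.connectedComponentsWithStats(m)
        for i in range(1,n):
            if 60<s[i,4]<250 and c[i][1]>120:
                P=np.array([dpt(f,x,y) for y,x in np.argwhere(l==i)]); print(f,nm,s[i],c[i],np.median(P,0),'zmax',np.percentile(P[:,2],95),'zmin',np.percentile(P[:,2],5))
E
python3 pan.py side18
```

```text
[0.4991 0.0695 0.2111] [ 0.7023  0.5643 -0.1291] 25.6
side0 red [202 192   8  19 100] [205.79 200.8 ] [0.6638 0.148  0.1638] zmax 0.18034545088294565 zmin 0.1403504602052832
side0 green [227 181   6  18  87] [229.2759 189.092 ] [0.6656 0.0737 0.1618] zmax 0.18006709855558575 zmin 0.14092834955175465
side0 yel [247 169   8  19 124] [250.871  177.8548] [ 0.6669 -0.0016  0.1592] zmax 0.17984015015468682 zmin 0.13852031397027653
side18 red [341 154   6  17  79] [343.3291 161.7342] [ 0.5279 -0.2058  0.1767] zmax 0.1952228821077619 zmin 0.1547232656847208
side18 green [225 180   7  18  88] [227.6932 188.1705] [0.6705 0.0733 0.1617] zmax 0.17996594191213133 zmin 0.14059609246453678
side18 yel [246 174   8  13  78] [249.3205 180.4615] [ 0.6713 -0.0001  0.1534] zmax 0.1679062199448659 zmin 0.13716413070805086
side18 1503 1156 normal [-0.9998 -0.0174  0.0001] tilt rad -0.0001415682493376207 yaw -0.01742404706324953 c [0.637  0.0845 0.0682] plane x at z=.015 0.6373068924313064
```

View pics/c18.png

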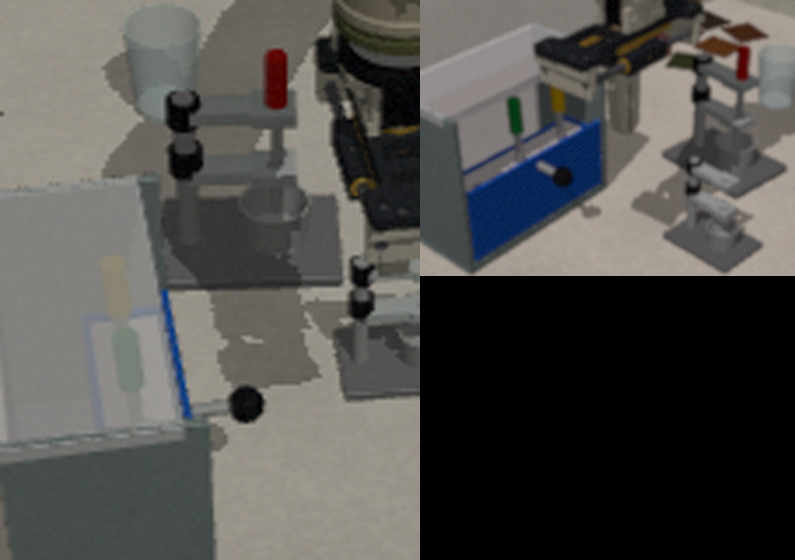

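Bin shut (0.000 rad), red head spans z ≈ 0.150–0.195, and green and yellow are within 5 mm of their start. The robot is clear, so I'm handing in.

```bash
python3 -c "
from bench import *
print(finish_job())"
```

```text
the job is handed in; nothing more can be done
None
```

The job is handed in at about 26 s of the 67 s allowed. The red rod is in the large mixing stand and the bin is shut. No verdict was reported, so everything below rests on my own checks.

**What I did:**
- I pressed the knob down to tilt the bin forward.
- I drew the red rod out along its axis and turned it upright by nudging its shaft against the fixed roof edge.
- I threaded it through both holes of the largest stand until the head touched the upper arm (5.6 N contact force), then let go.
- I pushed the knob back to shut the bin.

**Last checks:**
- **Bin:** 0.000 rad, fitted from the panel's depth readings.
- **Red rod:** the head's top reads at about z = 0.195, which matches it resting flush on the upper arm. The shaft shows through both arms in two views.
- **Green and yellow rods:** about 5 mm from where they started.
- **Beaker and jar:** neither was touched. I did not measure either one again; the beaker shows upright in the last pictures, and the jar was not checked after the rod came out of the bin.
- **Robot:** clear of everything.

**Checks that disagreed or were tight:**
- **Tilt angle:** the panel fit gave 0.375 rad, but triangulating the knob gave 0.355. The limit is 0.36; I trusted the panel fit because it read 0.002 on the shut bin.
- **Knob force:** pressing the knob down reached about 46 N at the fingers, more than planned. The gripper's body was then very close to the rod heads and may have touched them, so I can't rule out body contact near the 40 N limit.
- **Rod in the grip:** a light grip alone did not let the rod swing upright. It also sat about 5 mm away from the planned grip point.
- **Yellow head:** its lower reading in the last picture is most likely because the gripper partly hid it.

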